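# Move the hand tools from the clip strip to the tool rest, in the same order

### The arm

A 6-joint arm with a two-finger parallel gripper is mounted at the origin on a cart in front of the work surface, level with it; the furniture and walls round the work are solid. World frame = base frame: x ahead of the robot, y to its left, z up, the work surface at z = 0. Lengths are in m, angles in degrees, forces in N, time in s.
With the tool pointing down it reaches from about 0.4 to 0.825 m from the base axis. Payload 7 kg.
Tool frame: the origin (TCP) lies at the centre of the arm's flange, where the gripper is bolted on; the fingertips stand 178 mm ahead of it and the grasp point (between the pads) lies manip.grasp_offset ahead of it (manip.grasp_offset is the distance from the TCP to the grasp point, in m); z points along the fingers, y is the direction in which the jaws open and shut (so a half turn about z gives the same grasp; the last joint's range is limited). The gripper opens to 88 mm and grips with 3 to 60 N. Pads are 19 mm wide; open, the fingers measure 130 mm over their backs; the gripper's body (78 mm by 193 mm) begins 47 mm behind the grasp point.
Start: joints at [-51.56, 20.546, 0.682, 0, -70.136, -16.507], TCP at [0.252, -0.626, 0.405] pointing down, gripper open.
Joint ranges: [-176.03, 176.03], [-82.01, 121.73], [-58.28, 71.71], [-173.87, 95.51], [-174.79, -0.11], [-173.66, 173.66]. Speed limits (degrees/s): [136.94, 136.94, 172.46, 180, 180, 180].

### API

Orientations are given as a 3x3 rotation matrix whose columns are the frame's x, y, z axes.
In Python, from rig import manip gives the robot as it stands.
- The arm moves only by the tool carry_out, never from a script. Its argument "plan" is a list of rows, each a list of 3 entries, a list of its own where there are three numbers: the shift along the world's x, y, z in m, then the turn about the world's z in degrees, then the opening, from 0 (shut) to 1 (fully open). A call has 1 to 20 rows; each row shifts and turns the commanded pose from where the row before left it; what a row does not reach is not made up. A row lasts 1/8 s, in which the tool goes at most 62.5 mm and 10.7 degrees, less where a joint would pass 70% of its speed; a pose out of reach is approached as far as the arm can. A call is refused whole if a number of a shift passes 0.0625 or a number of a turn 10.7, either way. A call with a gripper value outside its range is refused whole. The fingers move at their own pace and stop on an object; "grip_force" is the grip in N (left out, the last holds). Time passes only in rows, so rows that do not move let the fingers close. It gives the time, the measured TCP pose, the force and the opening at its end, in the units of the state.
- manip.observe(): the state, without advancing time (a new reading comes with each control period).
- manip.capture(name): name is "side" or "top" or "wrist"; returns (picture, depth): 480x640x3 uint8, red, green, blue; 480x640 float32, m along the optical axis (not along the pixel's ray), 0 where there is no reading.
- manip.camera_info(name): a dict with "fx", "fy", "cx", "cy" (pixels), "extrinsics" (4x4, takes a point from camera to world coordinates); the wrist camera has in their place "hand_eye" (4x4, takes a point from camera to tool coordinates, whose origin is the TCP and whose axes are the flange's). Camera axes: x right, y up, looking along -z (the intrinsics and any distortion apply to the point x, -y, -z); pixel columns grow to the right and rows downward; lengths in m; the calibration is good to about 2 mm. A picture is of the moment at which its call begins: read the wrist's pose just before it. camera_info takes no time and is no camera call.
- manip.hand_in(): hands the job in, once; it reports no verdict.
The state is a dict: "time_s": time; "joint_positions": joint angles; "dq": joint speeds; "tau": joint torques, N m; "eef_pos": TCP position; "tool_rot": TCP orientation; "wrist_force": force on the tool from outside, world axes, zero at the start; "torque": the same for the moment, N m; "finger_gap": finger opening in m.
Only numpy, scipy, OpenCV 4.12 (cv2) and the standard library are available. Lean on these libraries where they do the work, as an engineer would, in place of code of your own. Each camera call takes 0.05 s, during which the arm holds its last target.

### The job

Pull the four hand tools (screwdriver, graver, burnisher and punch) out of the sprung clips of the aluminium strip and lay each in its own notch pair of the wooden tool rest, in the same left-to-right order as they stand in the strip. Each tool should lie flat across both combs, with the middle of its length midway between them; leave the loupe, the green stone, the round tin and the solder spool where they are.

Things in the scene. Friction and masses are not known exactly. Their poses are not given: they have to be found in the camera images.
- screwdriver: Small yellow screwdriver, 16 x 140 x 15 mm. Loose, round. Origin: underside, mid-length; own y along it, thick end +y, tip -y. Starts in its clip, tip away from the robot, origin 8 mm beyond the clip's middle, underside 30 mm above the bench; grip the barrel at own y = +8 mm, midway between the jaws. Barrel diameter 15.4 mm from own y = -31 to +68 mm, thinner beyond; 45 g.
- graver: Dark (black-grey) graver, 8 x 72 x 8 mm, the shortest of the four. Loose, round. Origin: underside, mid-length; own y along it, thick end +y, tip -y. Starts in its clip, tip away from the robot, origin 8 mm beyond the clip's middle, underside 30 mm above the bench; grip the barrel at own y = +8 mm, midway between the jaws. Barrel diameter 8.4 mm from own y = -16 to +35 mm, thinner beyond; 22 g.
- burnisher: Bone-handled burnisher, cream coloured stick, 10 x 85 x 9 mm. Loose, round. Origin: underside, mid-length; own y along it, thick end +y, tip -y. Starts in its clip, tip away from the robot, origin 8 mm beyond the clip's middle, underside 30 mm above the bench; grip the barrel at own y = +8 mm, midway between the jaws. Barrel diameter 9.4 mm from own y = -19 to +41 mm, thinner beyond; 20 g.
- punch: Brownish steel doming punch, 10 x 105 x 10 mm. Loose, round. Origin: underside, mid-length; own y along it, thick end +y, tip -y. Starts in its clip, tip away from the robot, origin 8 mm beyond the clip's middle, underside 30 mm above the bench; grip the barrel at own y = +8 mm, midway between the jaws. Barrel diameter 10.0 mm from own y = -23 to +51 mm, thinner beyond; 55 g.
- screwdriver_clip: Sprung clip that holds the screwdriver; yellow tab in front. Fixed on the strip. Origin: underside's centre, 4 mm up; x along the tool, y along the row (left). Base 58 x 40 x 4 mm; seats 26 mm above the origin and sprung jaws at x = -20 and +20 mm, 6 mm wide (34 mm clear between). The jaws hook over the barrel, up to 20 mm over the seat; a straight pull up of 3 to 10 N frees it within 15 mm.
- graver_clip: Sprung clip that holds the graver; black tab in front. Fixed on the strip. Origin: underside's centre, 4 mm up; x along the tool, y along the row (left). Base 58 x 40 x 4 mm; seats 26 mm above the origin and sprung jaws at x = -20 and +20 mm, 6 mm wide (34 mm clear between). The jaws hook over the barrel, up to 20 mm over the seat; a straight pull up of 3 to 10 N frees it within 15 mm.
- burnisher_clip: Sprung clip that holds the burnisher; white tab in front. Fixed on the strip. Origin: underside's centre, 4 mm up; x along the tool, y along the row (left). Base 58 x 40 x 4 mm; seats 26 mm above the origin and sprung jaws at x = -20 and +20 mm, 6 mm wide (34 mm clear between). The jaws hook over the barrel, up to 20 mm over the seat; a straight pull up of 3 to 10 N frees it within 15 mm.
- punch_clip: Sprung clip that holds the punch; red tab in front. Fixed on the strip. Origin: underside's centre, 4 mm up; x along the tool, y along the row (left). Base 58 x 40 x 4 mm; seats 26 mm above the origin and sprung jaws at x = -20 and +20 mm, 6 mm wide (34 mm clear between). The jaws hook over the barrel, up to 20 mm over the seat; a straight pull up of 3 to 10 N frees it within 15 mm.
- clip_strip: Aluminium bar 70 x 236 x 4 mm with the four clips in a row, fixed to the bench. Origin: centre of its underside; x across it, away from the robot, y along the row to the left (yaw within 0.2 rad of zero). Clips at y = +90, +30, -30, -90 mm, in an order that varies; with 60 mm from tool to tool, open the fingers at most 50 mm.
- tool_rest: Wooden rest, dark base 70 x 244 x 10 mm, two pale upright combs, fixed. Origin: centre of its underside on the bench; x across it, away from the robot, y along the row to the left (yaw within 0.2 rad of zero). Combs 6 mm thick at x = -20 and +20 mm; notches at y = +90, +30, -30, -90 mm, floor 30 mm above the bench, 18 mm wide, flaring to 34 mm at the top, 40 mm up. Tools lie along x.

How it is judged (in metres and radians):
At the end, for the whole second after the job is handed in: Each tool rests, released, in the notch pair of the same rank from the left as its clip: origin within 15 mm along the row, its middle within 14 mm of the line midway between the combs, origin 25 to 50 mm above the rest's underside, along the rest's x axis within 0.15 rad (either way round) (((y of screwdriver_clip in the frame of clip_strip between 0.07 and 0.11 m and y of screwdriver in the frame of tool_rest between 0.075 and 0.105 m) or (y of screwdriver_clip in the frame of clip_strip between 0.01 and 0.05 m and y of screwdriver in the frame of tool_rest between 0.015 and 0.045 m) or (y of screwdriver_clip in the frame of clip_strip between -0.05 and -0.01 m and y of screwdriver in the frame of tool_rest between -0.045 and -0.015 m) or (y of screwdriver_clip in the frame of clip_strip between -0.11 and -0.07 m and y of screwdriver in the frame of tool_rest between -0.105 and -0.075 m)) and x of screwdriver in the frame of tool_rest between -0.014 and 0.014 m and z of screwdriver in the frame of tool_rest between 0.025 and 0.05 m and angle between the y axis of each of screwdriver, graver, burnisher, punch and the x axis of tool_rest, either way round below 0.15 rad and linear speed of each of screwdriver, graver, burnisher, punch below 0.02 m/s and angular speed of each of screwdriver, graver, burnisher, punch below 0.3 rad/s and ((y of graver_clip in the frame of clip_strip between 0.07 and 0.11 m and y of graver in the frame of tool_rest between 0.075 and 0.105 m) or (y of graver_clip in the frame of clip_strip between 0.01 and 0.05 m and y of graver in the frame of tool_rest between 0.015 and 0.045 m) or (y of graver_clip in the frame of clip_strip between -0.05 and -0.01 m and y of graver in the frame of tool_rest between -0.045 and -0.015 m) or (y of graver_clip in the frame of clip_strip between -0.11 and -0.07 m and y of graver in the frame of tool_rest between -0.105 and -0.075 m)) and x of graver in the frame of tool_rest between -0.014 and 0.014 m and z of graver in the frame of tool_rest between 0.025 and 0.05 m and ((y of burnisher_clip in the frame of clip_strip between 0.07 and 0.11 m and y of burnisher in the frame of tool_rest between 0.075 and 0.105 m) or (y of burnisher_clip in the frame of clip_strip between 0.01 and 0.05 m and y of burnisher in the frame of tool_rest between 0.015 and 0.045 m) or (y of burnisher_clip in the frame of clip_strip between -0.05 and -0.01 m and y of burnisher in the frame of tool_rest between -0.045 and -0.015 m) or (y of burnisher_clip in the frame of clip_strip between -0.11 and -0.07 m and y of burnisher in the frame of tool_rest between -0.105 and -0.075 m)) and x of burnisher in the frame of tool_rest between -0.014 and 0.014 m and z of burnisher in the frame of tool_rest between 0.025 and 0.05 m and ((y of punch_clip in the frame of clip_strip between 0.07 and 0.11 m and y of punch in the frame of tool_rest between 0.075 and 0.105 m) or (y of punch_clip in the frame of clip_strip between 0.01 and 0.05 m and y of punch in the frame of tool_rest between 0.015 and 0.045 m) or (y of punch_clip in the frame of clip_strip between -0.05 and -0.01 m and y of punch in the frame of tool_rest between -0.045 and -0.015 m) or (y of punch_clip in the frame of clip_strip between -0.11 and -0.07 m and y of punch in the frame of tool_rest between -0.105 and -0.075 m)) and x of punch in the frame of tool_rest between -0.014 and 0.014 m and z of punch in the frame of tool_rest between 0.025 and 0.05 m); the robot touches nothing.
It fails at once if the loupe is moved more than 20 mm (distance of loupe from where it was at the start of the episode above 0.02 m).
It fails at once if the green stone is moved more than 20 mm (distance of green_agate from where it was at the start of the episode above 0.02 m).
It fails at once if the round tin is moved more than 20 mm (distance of round_tin from where it was at the start of the episode above 0.02 m).
It fails at once if the solder spool is moved more than 20 mm (distance of solder_spool from where it was at the start of the episode above 0.02 m).
It also fails if it takes over 120 s, if anything falls off the work surface, if the arm or the gripper's body presses on something with over 40 N, if the wrist force passes 120 N, or if a joint passes its speed limit or range.

## Working session

There is one attempt and no reset: what is moved stays moved. The work goes in short steps, Python scripts to look and compute and a tool call to move; the robot and the scene stay as the last step left them, time stands still between calls to the robot, and variables do not carry over. Pictures are saved under pics/ and viewed, and the job is handed in when it is done.

Besides the shell and the picture viewer there is one more tool, called after "Emit:" as name(argument=value, ...) on one line, values as JSON. carry_out: Moves the arm, as the interface text tells. Its arguments: {"type":"object","properties":{"plan":{"type":"array","items":{"type":"array"}},"grip_force":{"type":"number"}},"required":["plan"]}

```bash
ls; mkdir -p pics
python3 - <<'E'
from rig import manip
import cv2,numpy as np
print(manip.grasp_offset); s=manip.observe(); print(s)
for n in("side","top"):
    p,d=manip.capture(n); cv2.imwrite(f"pics/{n}0.png",p[:,:,::-1]); np.save(f"pics/{n}0.npy",d)
    print(n,manip.camera_info(n))
print(manip.camera_info("wrist"))
E
```

```text
pics
0.1593
{'time_s': 0.0, 'joint_positions': array([-5.15599866e+01,  2.05920156e+01,  6.31794616e-01, -2.02778890e-02,
       -7.01352695e+01, -1.65061704e+01]), 'dq': array([ 0.00548739,  0.00273942, -0.05859469, -0.06705742,  0.04424674,
       -0.00980766]), 'tau': array([-4.03969289e-04, -5.82724893e+01,  2.93044960e+01,  6.99740231e+00,
        6.80366720e-03, -1.69117775e-04]), 'eef_pos': array([ 0.25204998, -0.62595648,  0.40370035]), 'tool_rot': array([[-9.27660737e-01, -3.73423293e-01, -7.75404996e-04],
       [-3.73424066e-01,  9.27659517e-01,  1.51231785e-03],
       [ 1.54577115e-04,  1.69247277e-03, -9.99998556e-01]]), 'wrist_force': array([ 0.29339496,  0.8349333 , -0.04703231]), 'torque': array([ 0.00747035, -0.03692235, -0.01144839]), 'finger_gap': 0.08771257341814033}
side {'fx': 487.66895524097635, 'fy': 487.66895524097635, 'cx': 317.2827514855539, 'cy': 241.67022557205453, 'extrinsics': array([[ 0.80617885,  0.39481309, -0.44067934,  0.09786786],
       [-0.59161825,  0.52787003, -0.60937761, -0.48583563],
       [-0.00796884,  0.75198129,  0.65913629,  0.646343
[... 192 characters left out ...]
y([[-0.02030471,  0.99509488, -0.0968189 ,  0.39247449],
       [-0.99978736, -0.01986058,  0.00554882,  0.05952753],
       [ 0.00359872,  0.09691098,  0.99528655,  1.08391416],
       [ 0.        ,  0.        ,  0.        ,  1.        ]])}
{'fx': 407.34275863590835, 'fy': 407.34275863590835, 'cx': 316.92179520507085, 'cy': 233.94503265254286, 'hand_eye': array([[-1.88618212e-04,  9.63089799e-01,  2.69180243e-01,
         7.29644172e-02],
       [ 9.99999960e-01,  1.24409930e-04,  2.55591824e-04,
        -6.05764378e-04],
       [ 2.12669183e-04,  2.69180280e-01, -9.63089784e-01,
         2.07853709e-02],
       [ 0.00000000e+00,  0.00000000e+00,  0.00000000e+00,
         1.00000000e+00]])}
```

View pics/top0.png

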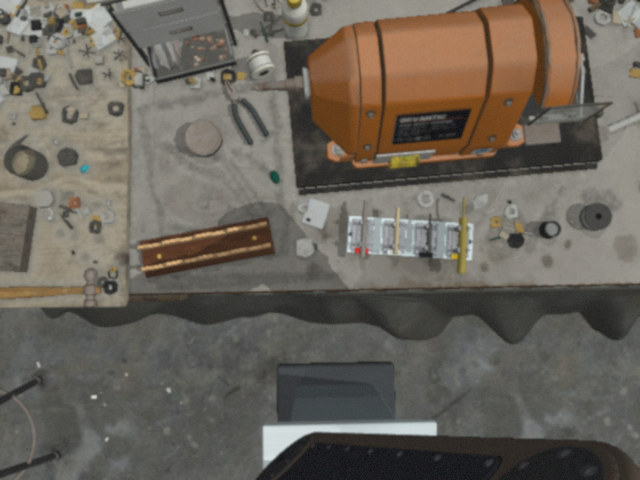

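View pics/side0.png

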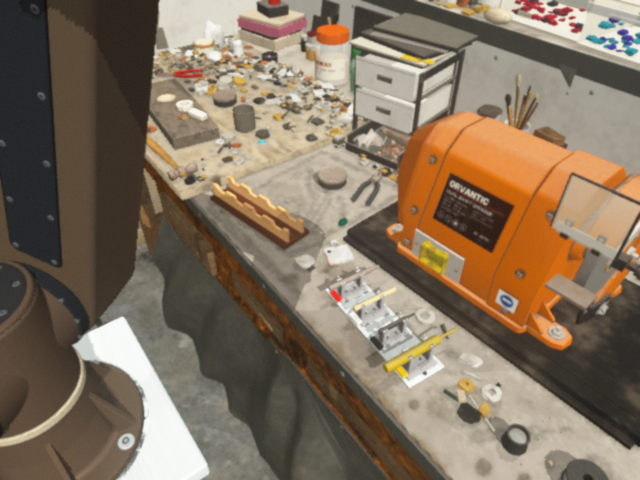

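```bash
cat > h.py <<'E'
import numpy as np,cv2
from rig import manip
def world(n,u,v,z=None,d=None,info=None,E=None):
    i=info or manip.camera_info(n); E=i["extrinsics"] if E is None else E
    r=np.array([(u-i["cx"])/i["fx"],-(v-i["cy"])/i["fy"],-1.]); w=E[:3,:3]@r; o=E[:3,3]
    k=d if d is not None else (z-o[2])/w[2]
    return o+k*w
def proj(n,p,info=None,E=None):
    i=info or manip.camera_info(n); E=i["extrinsics"] if E is None else E
    c=np.linalg.inv(E)@np.append(p,1); return i["cx"]+i["fx"]*c[0]/-c[2], i["cy"]-i["fy"]*c[1]/-c[2]
def wristE(s):
    T=np.eye(4);T[:3,:3]=s["tool_rot"];T[:3,3]=s["eef_pos"];return T@manip.camera_info("wrist")["hand_eye"]
E
python3 - <<'E'
from h import *
p=cv2.imread("pics/top0.png")
a=cv2.resize(p[190:280,335:485],None,fx=5,fy=5,interpolation=cv2.INTER_CUBIC)
b=cv2.resize(p[205:290,125:285],None,fx=5,fy=5,interpolation=cv2.INTER_CUBIC)
cv2.imwrite("pics/ca.png",a);cv2.imwrite("pics/cb.png",b)
d=np.load("pics/top0.npy")
for u,v in[(410,238),(205,245),(142,230),(203,138),(275,177),(260,65),(597,215),(550,228),(350,200),(430,175),(380,150)]:
    print(u,v,world("top",u,v,d=d[v,u]).round(3))
E
```

```text
410 238 [ 0.488 -0.122  0.008]
205 245 [0.482 0.261 0.01 ]
142 230 [ 0.514  0.382 -0.002]
203 138 [0.683 0.262 0.022]
275 177 [0.608 0.129 0.01 ]
260 65 [0.814 0.152 0.042]
597 215 [ 0.524 -0.475  0.01 ]
550 228 [ 0.5   -0.38   0.022]
350 200 [ 0.563 -0.012  0.001]
430 175 [ 0.606 -0.164  0.01 ]
380 150 [ 0.631 -0.059  0.111]
```

View pics/ca.png

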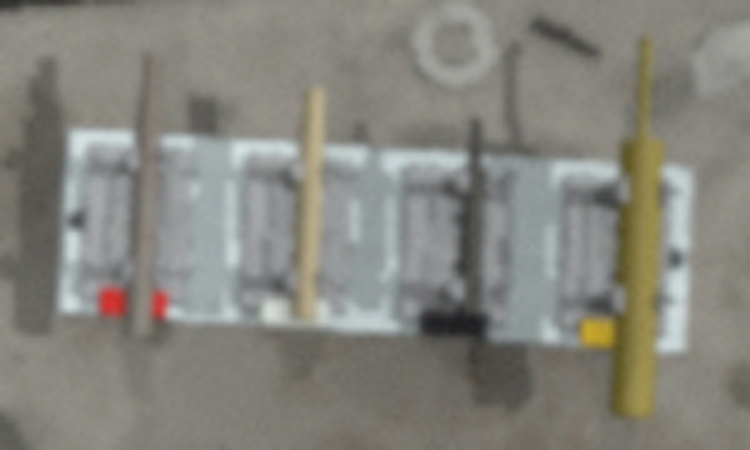

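View pics/cb.png

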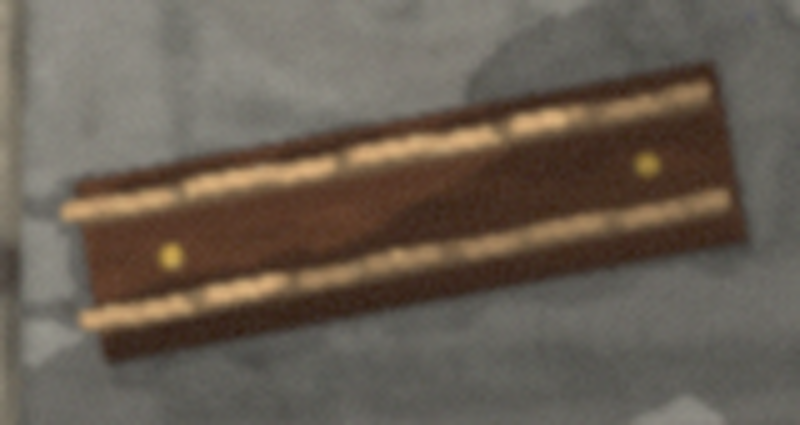

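Run:
```python
from h import *
A=[(72,130),(692,168),(685,350),(60,312)]
P=np.array([world("top",335+u/5,190+v/5,z=.004) for u,v in A]);print("strip",P.mean(0),P.round(4).tolist())
for i,j in((0,1),(3,2)):
  e=P[i]-P[j];print(np.linalg.norm(e),np.degrees(np.arctan2(-e[0],e[1])))
B=[(78,180),(715,62),(745,240),(108,362)]
Q=np.array([world("top",125+u/5,205+v/5,z=.010) for u,v in B]);print("rest",Q.mean(0),Q.round(4).tolist())
for i,j in((0,1),(3,2)):
  e=Q[i]-Q[j];print(np.linalg.norm(e),np.degrees(np.arctan2(-e[0],e[1])))
# tools, two points on axis
for n,z,a,b in[("punch",.035,(147,60),(140,330)),("burn",.035,(315,95),(305,315)),("grav",.034,(475,125),(477,310)),("screw",.038,(646,45),(633,410))]:
  print(n,world("top",335+a[0]/5,190+a[1]/5,z=z).round(4),world("top",335+b[0]/5,190+b[1]/5,z=z).round(4))
```

```text
strip [ 0.48811106 -0.1237216   0.004     ] [[0.5319, -0.0101, 0.004], [0.5129, -0.2434, 0.004], [0.4443, -0.2376, 0.004], [0.4633, -0.0038, 0.004]]
0.23408902206672405 -4.672166273367551
0.234524988054519 -4.6355696699538615
rest [0.47798159 0.25634956 0.01      ] [[0.4919, 0.3809, 0.01], [0.5315, 0.1429, 0.01], [0.4645, 0.1325, 0.01], [0.424, 0.3691, 0.01]]
0.24126165487013362 9.454260537743984
0.24006412772693522 9.72641619521028
punch [ 0.5533 -0.0363  0.035 ] [ 0.4541 -0.0309  0.035 ]
burn [ 0.5391 -0.0976  0.035 ] [ 0.4584 -0.0912  0.035 ]
grav [ 0.527  -0.1561  0.034 ] [ 0.459  -0.1541  0.034 ]
screw [ 0.5548 -0.2191  0.038 ] [ 0.4214 -0.2084  0.038 ]
```

Emit:
carry_out(plan=[[[0.024,0.05,-0.004],-2.65,0.4],[[0.024,0.05,-0.004],-2.65,0.4],[[0.024,0.05,-0.004],-2.65,0.4],[[0.024,0.05,-0.004],-2.65,0.4],[[0.024,0.05,-0.004],-2.65,0.4],[[0.024,0.05,-0.004],-2.65,0.4],[[0.024,0.05,-0.004],-2.65,0.4],[[0.024,0.05,-0.004],-2.65,0.4],[[0.024,0.05,-0.004],-2.65,0.4],[[0.02,0.052,-0.004],-2.65,0.4],[[0,0,0],0,0.4],[[0,0,0],0,0.4]])

```text
time_s: 1.6
eef_pos: [0.488, -0.1239, 0.3644]
tool_rot: [[-0.997, 0.078, -0.001], [0.078, 0.997, -0.0], [0.001, -0.0, -1.0]]
wrist_force: [-0.8, -0.3, 0.2]
finger_gap: 0.035
```

Run:
```python
from h import *
s=manip.observe(); p,d=manip.capture("wrist"); np.savez("pics/w1.npz",E=wristE(s),d=d); cv2.imwrite("pics/w1.png",p[:,:,::-1]); print(s["eef_pos"],s["tool_rot"].round(3),s["finger_gap"],s["time_s"])
```

```text
[ 0.48799544 -0.1239059   0.36440478] [[-0.997  0.078 -0.001]
 [ 0.078  0.997 -0.   ]
 [ 0.001 -0.    -1.   ]] 0.035039876942061496 1.6
```

View pics/w1.png

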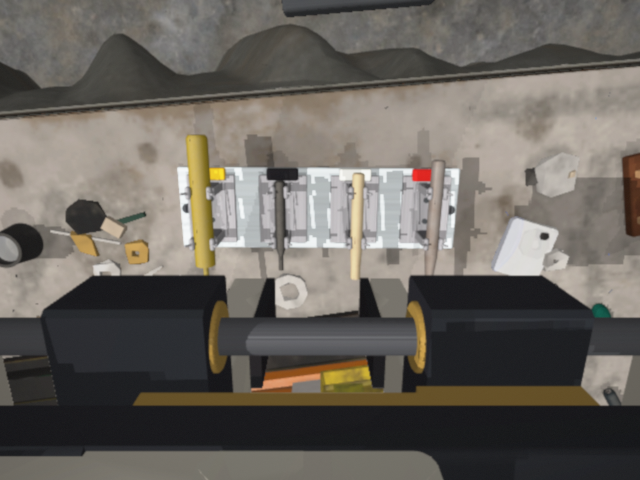

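Run:
```python
import cv2
p=cv2.imread("pics/w1.png")
cv2.imwrite("pics/cw1.png",cv2.resize(p[125:285,165:475],None,fx=2.5,fy=2.5,interpolation=cv2.INTER_CUBIC))
```

```text
(no output)
```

View pics/cw1.png

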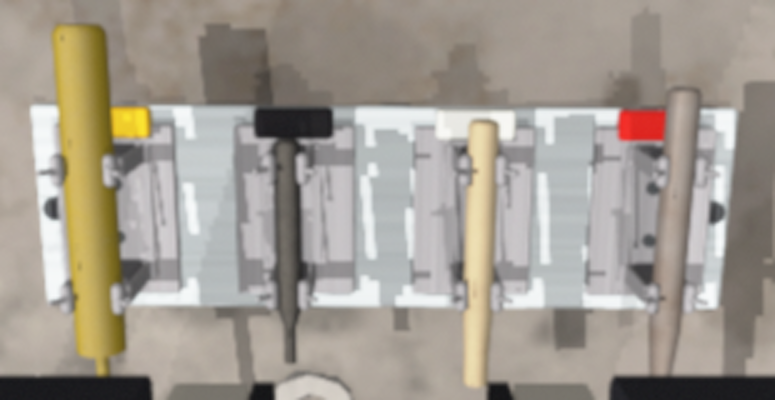

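Run:
```python
from h import *
f=np.load("pics/w1.npz");E=f["E"];i=manip.camera_info("wrist");d=f["d"]
W=lambda u,v,z:world("wrist",165+u/2.5,125+v/2.5,z=z,info=i,E=E)
A=[(32,105),(737,108),(718,307),(47,305)]
P=np.array([W(u,v,.004) for u,v in A]);print("strip",P.mean(0).round(4),P.round(4).tolist())
e=P[1]-P[0];print(np.linalg.norm(e),np.degrees(np.arctan2(-e[0],e[1])))
e=P[2]-P[3];print(np.linalg.norm(e),np.degrees(np.arctan2(-e[0],e[1])))
top={"punch":((147,60),(140,330)),"burn":((315,95),(305,315)),"grav":((475,125),(477,310)),"screw":((646,45),(633,410))}
wr={"punch":((679,170),(668,290)),"burn":((482,170),(478,290)),"grav":((287,170),(289,297)),"screw":((85,170),(98,297))}
for n in top:
  for z in(.02,.03,.035,.04,.05):
    T=[world("top",335+a/5,190+b/5,z=z) for a,b in top[n]]
    V=[W(*q,z) for q in wr[n]]; x=.488
    yt=T[0][1]+(x-T[0][0])*(T[1][1]-T[0][1])/(T[1][0]-T[0][0])
    yv=V[0][1]+(x-V[0][0])*(V[1][1]-V[0][1])/(V[1][0]-V[0][0])
    print(n,z,round(yt,4),round(yv,4),"ang",np.degrees(np.arctan2(V[0][1]-V[1][1],V[0][0]-V[1][0])).round(2)-180)
  dd=[]
  for u,v in[np.mean(wr[n],0)]:
    c=(round(165+u/2.5),round(125+v/2.5)); print(" depth surf",world("wrist",*c,d=d[c[1],c[0]],info=i,E=E).round(4))
psi=np.radians(-4.5)
for n,y in zip(("punch","burn","grav","screw"),(.09,.03,-.03,-.09)): print(n,(P.mean(0)[:2]+y*np.array([-np.sin(psi),np.cos(psi)])).round(4))
```

```text
strip [ 0.4877 -0.1235  0.004 ] [[0.4435, -0.2369, 0.004], [0.4628, -0.0041, 0.004], [0.5317, -0.0097, 0.004], [0.5126, -0.2434, 0.004]]
0.23352212906442227 -4.741244669399998
0.23451677446218766 -4.668122515644252
punch 0.02 -0.034 -0.0286 ang -5.180000000000007
punch 0.03 -0.0332 -0.0316 ang -5.180000000000007
punch 0.035 -0.0328 -0.0331 ang -5.180000000000007
punch 0.04 -0.0324 -0.0346 ang -5.180000000000007
punch 0.05 -0.0315 -0.0376 ang -5.180000000000007
 depth surf [ 0.4938 -0.0351  0.0388]
burn 0.02 -0.0956 -0.092 ang -4.849999999999994
burn 0.03 -0.0942 -0.093 ang -4.849999999999994
burn 0.035 -0.0935 -0.0935 ang -4.849999999999994
burn 0.04 -0.0928 -0.094 ang -4.849999999999994
burn 0.05 -0.0914 -0.095 ang -4.849999999999994
 depth surf [ 0.4894 -0.0939  0.0377]
grav 0.02 -0.1578 -0.1549 ang -5.009999999999991
grav 0.03 -0.1557 -0.1539 ang -5.009999999999991
grav 0.035 -0.1547 -0.1535 ang -5.009999999999991
grav 0.04 -0.1537 -0.153 ang -5.009999999999991
grav 0.05 -0.1517 -0.1521 ang -5.009999999999991
 depth surf [ 0.4855 -0.1531  0.0382]
screw 0.02 -0.2183 -0.2192 ang -3.1500000000000057
screw 0.03 -0.2158 -0.2162 ang -3.1500000000000057
screw 0.035 -0.2145 -0.2147 ang -3.1500000000000057
screw 0.04 -0.2132 -0.2132 ang -3.1500000000000057
screw 0.05 -0.2107 -0.2102 ang -3.1500000000000057
 depth surf [ 0.4794 -0.211   0.0447]
punch [ 0.4947 -0.0338]
burn [ 0.49   -0.0936]
grav [ 0.4853 -0.1534]
screw [ 0.4806 -0.2133]
```

Emit:
carry_out(grip_force=40, plan=[[[-0.004,-0.045,0],-0.2,0.4],[[-0.0034,-0.0444,0],0,0.4],[[0,0,-0.03],0,0.4],[[0,0,-0.03],0,0.4],[[0,0,-0.03],0,0.4],[[0,0,-0.02],0,0.4],[[0,0,-0.02],0,0.4],[[0,0,-0.02],0,0.4],[[0,0,-0.0184],0,0.4],[[0,0,0],0,0.4],[[0,0,0],0,0.4]])

```text
time_s: 3.02
eef_pos: [0.4807, -0.2143, 0.1969]
tool_rot: [[-0.996, 0.084, 0.0], [0.084, 0.996, -0.0], [-0.0, -0.0, -1.0]]
wrist_force: [-0.5, -0.1, 0.5]
finger_gap: 0.0351
```

Emit:
carry_out(plan=[[[0,0,0],0,0.1],[[0,0,0],0,0.1],[[0,0,0],0,0.05],[[0,0,0],0,0.05],[[0,0,0],0,0.05],[[0,0,0],0,0.05]])

```text
time_s: 3.78
eef_pos: [0.4809, -0.2135, 0.1967]
tool_rot: [[-0.997, 0.083, 0.001], [0.083, 0.997, -0.0], [-0.001, -0.0, -1.0]]
wrist_force: [-0.8, 1.3, 6.8]
finger_gap: 0.0144
```

Emit:
carry_out(plan=[[[0,0,0.004],0,0.05],[[0,0,0.005],0,0.05],[[0,0,0.005],0,0.05],[[0,0,0.005],0,0.05],[[0,0,0.005],0,0.05],[[0,0,0.01],0,0.05],[[0,0,0.03],0,0.05],[[0,0,0.03],0,0.05],[[0,0,0.03],0,0.05],[[0,0,0],0,0.05]])

```text
time_s: 5.03
eef_pos: [0.4814, -0.2137, 0.3233]
tool_rot: [[-0.997, 0.083, 0.005], [0.083, 0.997, -0.001], [-0.005, -0.0, -1.0]]
wrist_force: [-0.7, 0.8, -1.3]
finger_gap: 0.0142
```

```bash
cat > look.py <<'E'
import sys
from h import *
s=manip.observe(); p,d=manip.capture("wrist"); n=sys.argv[1]; np.savez(f"pics/{n}.npz",E=wristE(s),d=d); cv2.imwrite(f"pics/{n}.png",p[:,:,::-1]); print(s["eef_pos"],s["finger_gap"],s["wrist_force"],s["time_s"])
E
python3 look.py w2
```

```text
[ 0.48135859 -0.2136975   0.3232738 ] 0.014207066323155411 [-0.67592558  0.77168948 -1.32775624] 5.025
```

View pics/w2.png

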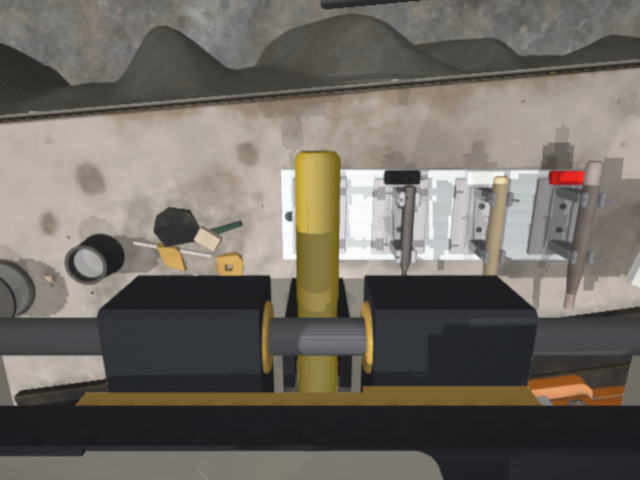

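Emit:
carry_out(plan=[[[0.001,0.03,0.01],1.8,0.05],[[0.001,0.045,0.01],1.8,0.05],[[0.002,0.05,0.01],1.8,0.05],[[0.002,0.055,0.01],1.8,0.05],[[0.002,0.055,0],1.8,0.05],[[0.001,0.055,0],1.8,0.05],[[0.001,0.05,0],1.8,0.05],[[0.001,0.041,0],1.7,0.05],[[0,0,0],0,0.05],[[0,0,0],0,0.05]])

```text
time_s: 6.32
eef_pos: [0.4913, 0.1673, 0.3594]
tool_rot: [[-0.986, -0.166, -0.002], [-0.166, 0.986, -0.001], [0.002, -0.001, -1.0]]
wrist_force: [-0.1, -0.2, -1.2]
finger_gap: 0.014
```

```bash
python3 look.py w3
```

```text
[0.49133211 0.16730065 0.35937464] 0.013973599270672212 [-0.13913676 -0.21154545 -1.22151298] 6.325
```

View pics/w3.png

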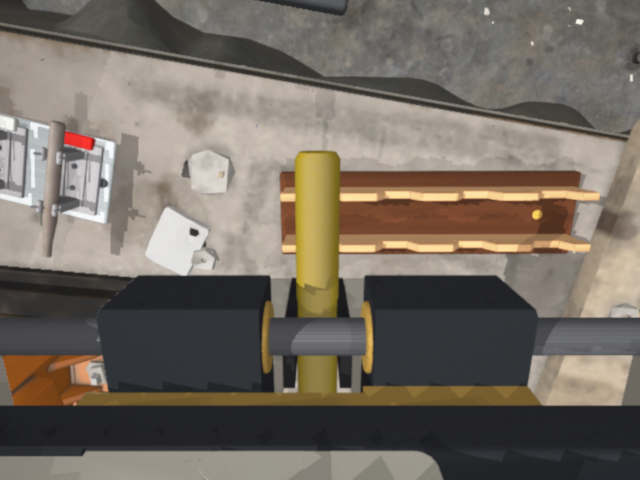

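Run:
```python
import cv2
p=cv2.imread("pics/w3.png")
cv2.imwrite("pics/cw3.png",cv2.resize(p[155:270,270:610],None,fx=2.3,fy=2.3,interpolation=cv2.INTER_CUBIC))
```

```text
(no output)
```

View pics/cw3.png

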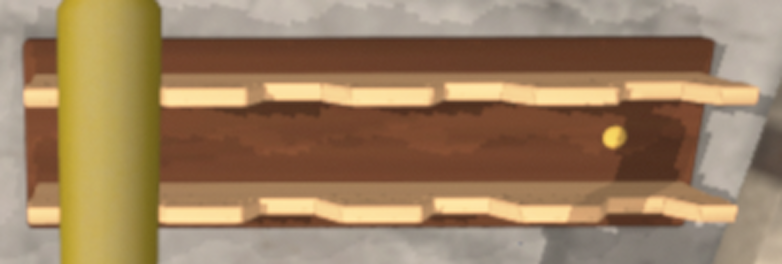

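Run:
```python
from h import *
f=np.load("pics/w3.npz");E=f["E"];i=manip.camera_info("wrist");d=f["d"]
W=lambda u,v,z:world("wrist",270+u/2.3,155+v/2.3,z=z,info=i,E=E)
a,b,c=W(25,38,.01),W(713,38,.01),W(28,226,.01)
e=b-a;print("near edge",np.linalg.norm(e),np.degrees(np.arctan2(-e[0],e[1])),np.linalg.norm(c-a)); m=(b+c)/2; print("centre",m.round(4))
g=c-a; print("short edge yaw",np.degrees(np.arctan2(g[1],g[0])))
psi=np.radians(9.6);R=np.array([[np.cos(psi),-np.sin(psi)],[np.sin(psi),np.cos(psi)]])
for n,(u,v) in dict(n2=(292,91),n3=(475,90),n4=(655,88),f2=(290,208),f3=(461,207),f4=(633,206)).items():
  for z in(.025,.03,.035): print(n,z,(R.T@(W(u,v,z)-m)[:2]).round(4),end=" ")
  print(world("wrist",round(270+u/2.3),round(155+v/2.3),d=d[round(155+v/2.3),round(270+u/2.3)],info=i,E=E).round(4))
for v in(88,106,204,222): print("comb z=.04",v,(R.T@(W(210,v,.04)-m)[:2]).round(4))
print("targets", *[(m[:2]+R@np.array([-.003,y])).round(4) for y in(.09,.03,-.03,-.09)])
```

```text
near edge 0.24012932653432945 9.54506559699697 0.06906675719676712
centre [0.4773 0.256  0.01  ]
short edge yaw 9.098048094355896
n2 0.025 [-0.0185 -0.0285] n2 0.03 [-0.0194 -0.0295] n2 0.035 [-0.0203 -0.0305] [0.4637 0.2241 0.0286]
n3 0.025 [-0.0188  0.0333] n3 0.03 [-0.0197  0.0314] n3 0.035 [-0.0205  0.0294] [0.4528 0.2848 0.0279]
n4 0.025 [-0.0194  0.0941] n4 0.03 [-0.0203  0.0911] n4 0.035 [-0.0211  0.0882] [0.442  0.343  0.0292]
f2 0.025 [ 0.0229 -0.0271] f2 0.03 [ 0.0214 -0.0281] f2 0.035 [ 0.0198 -0.0291] [0.503  0.2319 0.0291]
f3 0.025 [0.0226 0.0327] f3 0.03 [0.0211 0.0308] f3 0.035 [0.0195 0.0288] [0.4933 0.29   0.0289]
f4 0.025 [0.0223 0.0928] f4 0.03 [0.0207 0.0899] f4 0.035 [0.0192 0.087 ] [0.4836 0.3495 0.0276]
comb z=.04 88 [-0.0221 -0.0579]
comb z=.04 106 [-0.0163 -0.0577]
comb z=.04 204 [ 0.0169 -0.0568]
comb z=.04 222 [ 0.0232 -0.0566]
targets [0.4594 0.3442] [0.4694 0.285 ] [0.4794 0.2259] [0.4894 0.1667]
```

Emit:
carry_out(plan=[[[-0.002,-0.0004,-0.02],0,0.05],[[0,0,-0.03],0,0.05],[[0,0,-0.03],0,0.05],[[0,0,-0.03],0,0.05],[[0,0,-0.02],0,0.05],[[0,0,-0.015],0,0.05],[[0,0,-0.01],0,0.05],[[0,0,-0.006],0,0.05],[[0,0,0],0,0.05],[[0,0,0],0,0.05]])

```text
time_s: 7.62
eef_pos: [0.4899, 0.1673, 0.1998]
tool_rot: [[-0.986, -0.166, 0.001], [-0.166, 0.986, 0.001], [-0.001, 0.0, -1.0]]
wrist_force: [-0.3, 0.3, -0.8]
finger_gap: 0.014
```

Emit:
carry_out(plan=[[[0,0,-0.0025],0,0.05],[[0,0,0],0,0.05],[[0,0,0],0,0.2],[[0,0,0],0,0.4],[[0,0,0],0,0.4],[[0,0,0],0,0.4],[[0,0,0.03],0,0.4],[[0,0,0.05],0,0.4],[[0,0,0.05],0,0.4],[[0,0,0.03],0,0.4],[[0,0,0],0,0.4]])

```text
time_s: 9.0
eef_pos: [0.4902, 0.1674, 0.3595]
tool_rot: [[-0.986, -0.166, 0.004], [-0.166, 0.986, 0.003], [-0.005, 0.002, -1.0]]
wrist_force: [0.5, 0.7, -1.2]
finger_gap: 0.0352
```

```bash
python3 look.py w4
```

```text
[0.49017345 0.16735066 0.35954785] 0.03517581501021542 [ 0.47619072  0.72847197 -1.15281041] 9.0
```

View pics/w4.png

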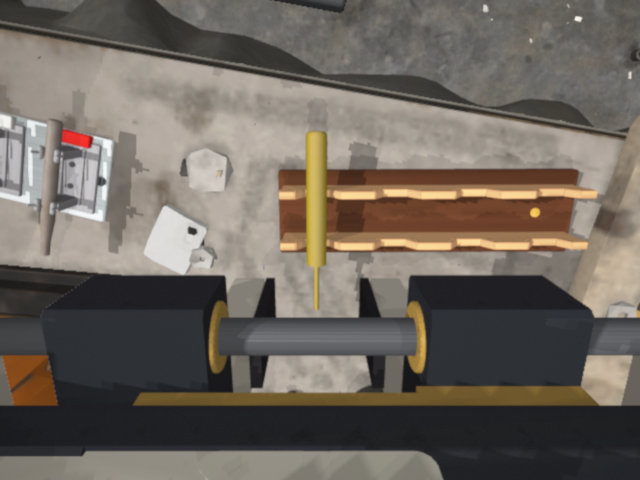

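Emit:
carry_out(plan=[[[0,-0.03,0],-2,0.4],[[-0.001,-0.045,0],-2,0.4],[[-0.001,-0.055,0],-2,0.4],[[-0.001,-0.055,0],-2,0.4],[[-0.001,-0.055,0],-2,0.4],[[-0.0005,-0.046,0],-2,0.4],[[-0.0005,-0.035,0],-2.2,0.3],[[0,0,-0.02],0,0.3],[[0,0,-0.03],0,0.3],[[0,0,-0.03],0,0.3],[[0,0,-0.02],0,0.3],[[0,0,0],0,0.3],[[0,0,0],0,0.3]])

```text
time_s: 10.68
eef_pos: [0.4849, -0.1539, 0.2569]
tool_rot: [[-0.997, 0.081, -0.0], [0.081, 0.997, -0.0], [0.0, -0.0, -1.0]]
wrist_force: [0.2, -0.5, -0.1]
finger_gap: 0.0262
```

```bash
python3 look.py w5
```

```text
[ 0.48485844 -0.15393604  0.25689008] 0.02621051879942991 [ 0.19756448 -0.46329961 -0.07834398] 10.675
```

View pics/w5.png

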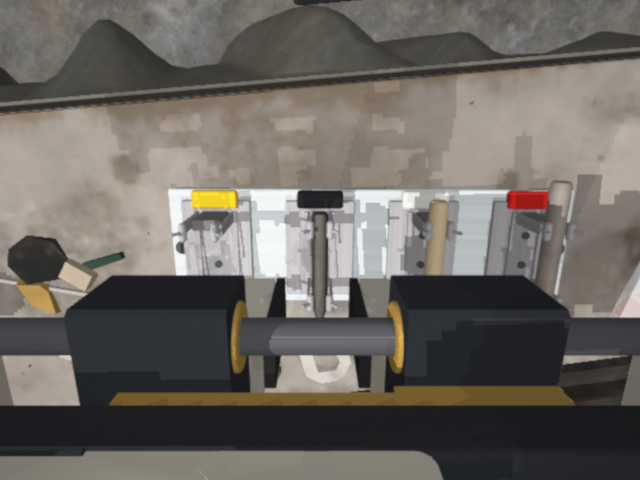

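Graver at column 319, between the fingers' midline (318). Go down and close, then pull.

Emit:
carry_out(plan=[[[0,0.0005,-0.03],0,0.3],[[0,0,-0.02],0,0.3],[[0,0,-0.0128],0,0.3],[[0,0,0],0,0.3],[[0,0,0],0,0.15],[[0,0,0],0,0],[[0,0,0],0,0],[[0,0,0],0,0],[[0,0,0],0,0],[[0,0,0],0,0]])

```text
time_s: 11.98
eef_pos: [0.485, -0.1534, 0.1945]
tool_rot: [[-0.997, 0.081, 0.001], [0.081, 0.997, -0.0], [-0.001, 0.0, -1.0]]
wrist_force: [-0.5, 2.2, 5.7]
finger_gap: 0.0068
```

Emit:
carry_out(plan=[[[0,0,0.004],0,0],[[0,0,0.005],0,0],[[0,0,0.005],0,0],[[0,0,0.005],0,0],[[0,0,0.005],0,0],[[0,0,0.01],0,0],[[0,0,0.03],0,0],[[0,0,0.04],0,0],[[0,0,0.04],0,0],[[0,0,0.02],0,0],[[0,0,0],0,0]])

```text
time_s: 13.35
eef_pos: [0.4849, -0.1535, 0.3602]
tool_rot: [[-0.997, 0.081, 0.004], [0.081, 0.997, 0.0], [-0.004, 0.0, -1.0]]
wrist_force: [0.9, 0.5, -0.1]
finger_gap: 0.007
```

```bash
python3 look.py w6
```

```text
[ 0.48493959 -0.15346616  0.3601975 ] 0.006960511253955112 [ 0.94798406  0.46974071 -0.08013676] 13.35
```

View pics/w6.png

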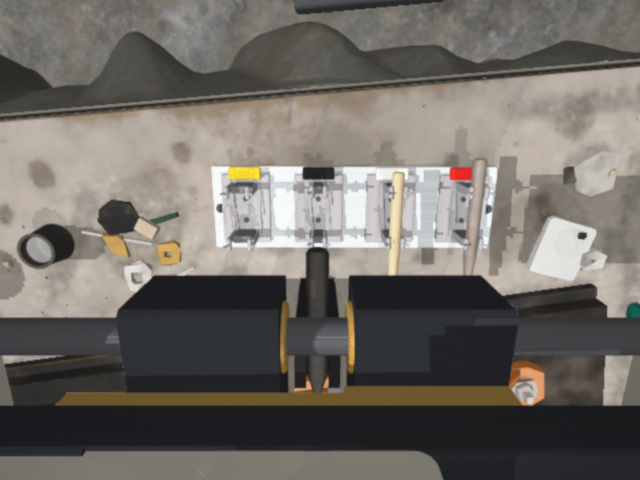

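Emit:
carry_out(plan=[[[0,0.03,0],1.8,0],[[0,0.045,0],1.8,0],[[-0.001,0.055,0],1.8,0],[[-0.001,0.055,0],1.8,0],[[-0.001,0.055,0],1.8,0],[[-0.001,0.055,0],1.8,0],[[-0.001,0.05,0],1.8,0],[[-0.0005,0.0344,0],1.6,0],[[0,0,-0.02],0,0],[[0,0,-0.03],0,0],[[0,0,-0.03],0,0],[[0,0,-0.03],0,0],[[0,0,-0.02],0,0],[[0,0,-0.015],0,0],[[0,0,-0.01],0,0],[[0,0,-0.006],0,0],[[0,0,-0.003],0,0],[[0,0,0],0,0]])

```text
time_s: 15.65
eef_pos: [0.4792, 0.226, 0.1946]
tool_rot: [[-0.986, -0.166, 0.0], [-0.166, 0.986, 0.0], [-0.0, 0.0, -1.0]]
wrist_force: [-1.8, -1.1, 2.8]
finger_gap: 0.007
```

Emit:
carry_out(plan=[[[0,0,0.0005],0,0],[[0,0,0],0,0.1],[[0,0,0],0,0.2],[[0,0,0],0,0.35],[[0,0,0],0,0.35],[[0,0,0],0,0.35],[[0,0,0.03],0,0.35],[[0,0,0.05],0,0.35],[[0,0,0.05],0,0.35],[[0,0,0.035],0,0.35],[[0,0,0],0,0.35]])

```text
time_s: 17.02
eef_pos: [0.4797, 0.2264, 0.3626]
tool_rot: [[-0.986, -0.166, 0.005], [-0.166, 0.986, 0.004], [-0.005, 0.003, -1.0]]
wrist_force: [-0.9, -0.0, -1.5]
finger_gap: 0.0304
```

```bash
python3 look.py w7
```

```text
[0.47972447 0.22635897 0.36263064] 0.03043310212844783 [-0.86855972 -0.02733499 -1.54251621] 17.025
```

View pics/w7.png

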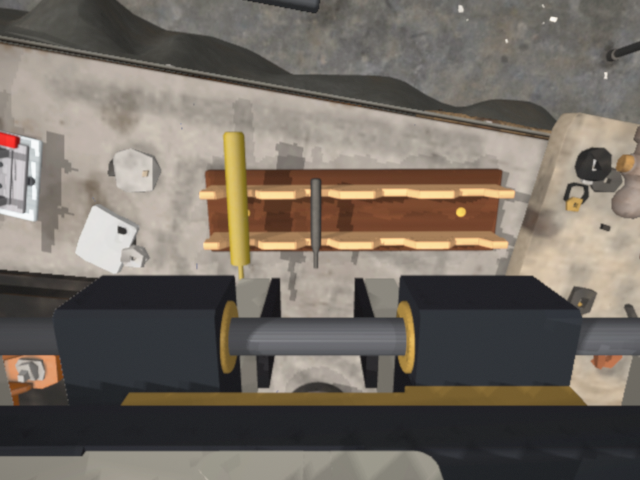

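Emit:
carry_out(plan=[[[0.001,-0.03,0],-2,0.35],[[0.001,-0.045,0],-2,0.35],[[0.002,-0.055,0],-2,0.35],[[0.002,-0.055,0],-2,0.35],[[0.002,-0.055,0],-2,0.35],[[0.0015,-0.046,0],-2,0.35],[[0.001,-0.034,0],-2.2,0.3],[[0,0,-0.02],0,0.3],[[0,0,-0.03],0,0.3],[[0,0,-0.03],0,0.3],[[0,0,-0.02],0,0.3],[[0,0,0],0,0.3],[[0,0,0],0,0.3]])

```text
time_s: 18.7
eef_pos: [0.4898, -0.094, 0.2595]
tool_rot: [[-0.997, 0.081, -0.0], [0.081, 0.997, -0.0], [0.0, -0.0, -1.0]]
wrist_force: [1.2, 0.5, 0.6]
finger_gap: 0.0262
```

```bash
python3 look.py w8
```

```text
[ 0.48983762 -0.09402193  0.25953195] 0.026228349546530794 [1.23280148 0.49467593 0.56505439] 18.7
```

View pics/w8.png

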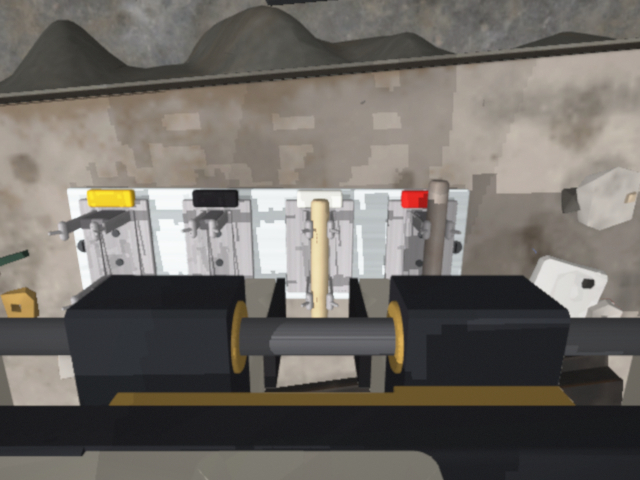

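Burnisher at column 318-319, centred. Down to 0.1945, close, pull.

Emit:
carry_out(plan=[[[0,0.0003,-0.03],0,0.3],[[0,0,-0.02],0,0.3],[[0,0,-0.015],0,0.3],[[0,0,0],0,0.3],[[0,0,0],0,0.15],[[0,0,0],0,0],[[0,0,0],0,0],[[0,0,0],0,0],[[0,0,0],0,0],[[0,0,0],0,0]])

```text
time_s: 20.0
eef_pos: [0.4901, -0.0937, 0.1951]
tool_rot: [[-0.997, 0.081, 0.001], [0.081, 0.997, 0.0], [-0.001, 0.0, -1.0]]
wrist_force: [-0.1, -0.1, 6.6]
finger_gap: 0.0077
```

Emit:
carry_out(plan=[[[0,0,0.004],0,0],[[0,0,0.005],0,0],[[0,0,0.005],0,0],[[0,0,0.005],0,0],[[0,0,0.005],0,0],[[0,0,0.01],0,0],[[0,0,0.03],0,0],[[0,0,0.04],0,0],[[0,0,0.04],0,0],[[0,0,0.02],0,0],[[0,0,0],0,0]])

```text
time_s: 21.38
eef_pos: [0.4899, -0.0937, 0.3607]
tool_rot: [[-0.997, 0.081, 0.004], [0.081, 0.997, 0.001], [-0.004, 0.001, -1.0]]
wrist_force: [-0.4, -0.2, -0.6]
finger_gap: 0.0082
```

```bash
python3 look.py w9
```

```text
[ 0.48994837 -0.09374469  0.36065723] 0.008248549839239207 [-0.37349319 -0.24657805 -0.56182937] 21.375
```

View pics/w9.png

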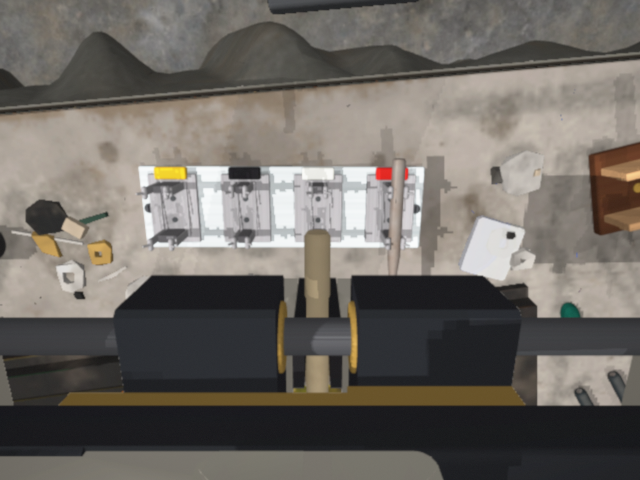

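Emit:
carry_out(plan=[[[-0.002,0.03,0],1.8,0],[[-0.002,0.045,0],1.8,0],[[-0.003,0.055,0],1.8,0],[[-0.003,0.055,0],1.8,0],[[-0.003,0.055,0],1.8,0],[[-0.003,0.055,0],1.8,0],[[-0.003,0.05,0],1.8,0],[[-0.0015,0.0337,0],1.6,0],[[0,0,-0.02],0,0],[[0,0,-0.03],0,0],[[0,0,-0.03],0,0],[[0,0,-0.03],0,0],[[0,0,-0.02],0,0],[[0,0,-0.015],0,0],[[0,0,-0.01],0,0],[[0,0,-0.006],0,0],[[0,0,-0.002],0,0],[[0,0,0],0,0]])

```text
time_s: 23.68
eef_pos: [0.4693, 0.2851, 0.1958]
tool_rot: [[-0.986, -0.166, 0.0], [-0.166, 0.986, 0.0], [-0.001, 0.0, -1.0]]
wrist_force: [0.2, -0.1, 0.6]
finger_gap: 0.0079
```

Emit:
carry_out(plan=[[[0,0,-0.0005],0,0],[[0,0,0],0,0.1],[[0,0,0],0,0.2],[[0,0,0],0,0.35],[[0,0,0],0,0.35],[[0,0,0],0,0.35],[[0,0,0.03],0,0.35],[[0,0,0.05],0,0.35],[[0,0,0.05],0,0.35],[[0,0,0.035],0,0.35],[[0,0,0],0,0.35]])

```text
time_s: 25.05
eef_pos: [0.4697, 0.2854, 0.3633]
tool_rot: [[-0.986, -0.166, 0.004], [-0.166, 0.986, 0.004], [-0.005, 0.004, -1.0]]
wrist_force: [1.0, 0.2, -0.4]
finger_gap: 0.0309
```

```bash
python3 look.py w10
```

```text
[0.46971175 0.28540156 0.36327521] 0.030863326316758692 [ 0.99806797  0.21008291 -0.42568492] 25.05
```

View pics/w10.png

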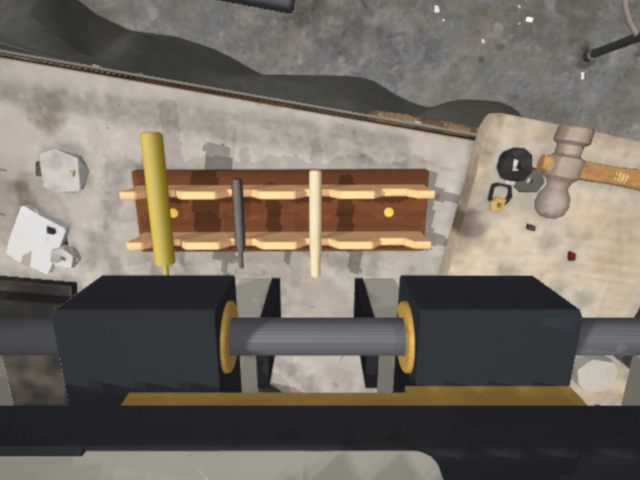

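Emit:
carry_out(plan=[[[0.002,-0.03,0],-2,0.35],[[0.003,-0.045,0],-2,0.35],[[0.004,-0.055,0],-2,0.35],[[0.005,-0.055,0],-2,0.35],[[0.005,-0.055,0],-2,0.35],[[0.004,-0.046,0],-2,0.35],[[0.002,-0.033,0],-2.2,0.3],[[0,0,-0.02],0,0.3],[[0,0,-0.03],0,0.3],[[0,0,-0.03],0,0.3],[[0,0,-0.02],0,0.3],[[0,0,0],0,0.3],[[0,0,0],0,0.3]])

```text
time_s: 26.72
eef_pos: [0.4944, -0.034, 0.2601]
tool_rot: [[-0.997, 0.081, -0.0], [0.081, 0.997, -0.0], [0.0, -0.0, -1.0]]
wrist_force: [-0.3, -0.1, 0.0]
finger_gap: 0.0262
```

```bash
python3 look.py w11
```

```text
[ 0.49436155 -0.03401962  0.26010055] 0.02619785688510531 [-0.28815606 -0.05676147  0.02421409] 26.725
```

View pics/w11.png

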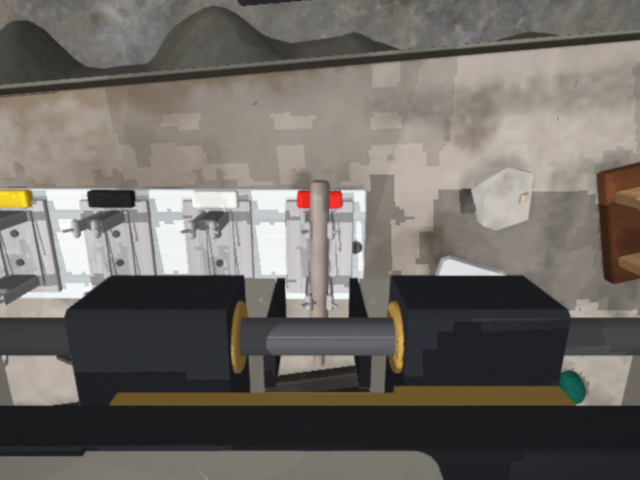

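Punch centred at column 319. Down, close, pull.

Emit:
carry_out(plan=[[[0,0.0003,-0.03],0,0.3],[[0,0,-0.02],0,0.3],[[0,0,-0.0152],0,0.3],[[0,0,0],0,0.3],[[0,0,0],0,0.15],[[0,0,0],0,0],[[0,0,0],0,0],[[0,0,0],0,0],[[0,0,0],0,0],[[0,0,0],0,0]])

```text
time_s: 28.02
eef_pos: [0.4946, -0.0336, 0.1955]
tool_rot: [[-0.997, 0.081, 0.001], [0.081, 0.997, 0.0], [-0.001, 0.0, -1.0]]
wrist_force: [-0.3, 1.2, 6.8]
finger_gap: 0.0087
```

Emit:
carry_out(plan=[[[0,0,0.004],0,0],[[0,0,0.005],0,0],[[0,0,0.005],0,0],[[0,0,0.005],0,0],[[0,0,0.005],0,0],[[0,0,0.01],0,0],[[0,0,0.03],0,0],[[0,0,0.04],0,0],[[0,0,0.04],0,0],[[0,0,0.02],0,0],[[0,0,0],0,0]])

```text
time_s: 29.4
eef_pos: [0.4944, -0.0337, 0.3608]
tool_rot: [[-0.997, 0.081, 0.004], [0.081, 0.997, 0.001], [-0.004, 0.001, -1.0]]
wrist_force: [0.4, 0.9, -0.4]
finger_gap: 0.0087
```

```bash
python3 look.py w12
```

```text
[ 0.49441769 -0.03370885  0.36084518] 0.008682884695780371 [ 0.39207532  0.89970251 -0.39275331] 29.4
```

View pics/w12.png

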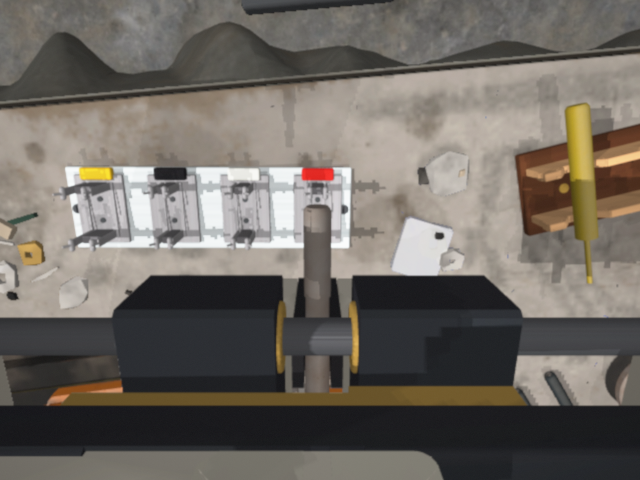

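Emit:
carry_out(plan=[[[-0.003,0.03,0],1.8,0],[[-0.004,0.045,0],1.8,0],[[-0.005,0.055,0],1.8,0],[[-0.005,0.055,0],1.8,0],[[-0.005,0.055,0],1.8,0],[[-0.005,0.055,0],1.8,0],[[-0.005,0.05,0],1.8,0],[[-0.003,0.033,0],1.6,0],[[0,0,-0.02],0,0],[[0,0,-0.03],0,0],[[0,0,-0.03],0,0],[[0,0,-0.03],0,0],[[0,0,-0.02],0,0],[[0,0,-0.015],0,0],[[0,0,-0.01],0,0],[[0,0,-0.006],0,0],[[0,0,-0.002],0,0],[[0,0,0],0,0]])

```text
time_s: 31.7
eef_pos: [0.4593, 0.3444, 0.1962]
tool_rot: [[-0.986, -0.166, 0.0], [-0.166, 0.986, 0.001], [-0.001, 0.0, -1.0]]
wrist_force: [-0.4, 0.5, -0.7]
finger_gap: 0.0084
```

Emit:
carry_out(plan=[[[0,0,-0.0005],0,0],[[0,0,0],0,0.1],[[0,0,0],0,0.2],[[0,0,0],0,0.35],[[0,0,0],0,0.35],[[0,0,0],0,0.35],[[0,0,0.03],0,0.35],[[0,0,0.05],0,0.35],[[0,0,0.05],0,0.35],[[0,-0.03,0.035],0,0.35],[[0,-0.04,0],0,0.35],[[0,-0.04,0],0,0.35],[[0,0,0],0,0.35],[[0,0,0],0,0.35]])

```text
time_s: 33.45
eef_pos: [0.4593, 0.2343, 0.3605]
tool_rot: [[-0.986, -0.165, 0.001], [-0.165, 0.986, 0.001], [-0.001, 0.0, -1.0]]
wrist_force: [0.4, 0.7, -0.1]
finger_gap: 0.0306
```

```bash
python3 look.py w13
python3 - <<'E'
from h import *
p=cv2.imread("pics/w13.png")
cv2.imwrite("pics/cw13.png",cv2.resize(p[110:290,150:500],None,fx=2.2,fy=2.2,interpolation=cv2.INTER_CUBIC))
for n in("top","side"):
    q,_=manip.capture(n); cv2.imwrite(f"pics/{n}1.png",q[:,:,::-1])
E
```

```text
[0.45934877 0.23432704 0.36051277] 0.030588440136150054 [ 0.41512507  0.70216496 -0.06636968] 33.45
```

View pics/cw13.png

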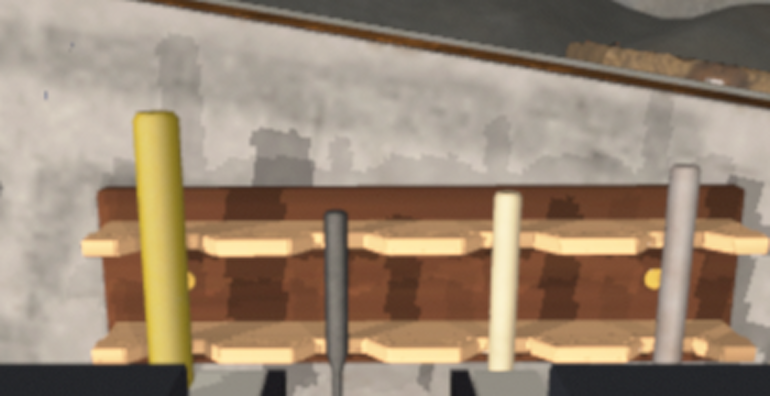

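View pics/side1.png

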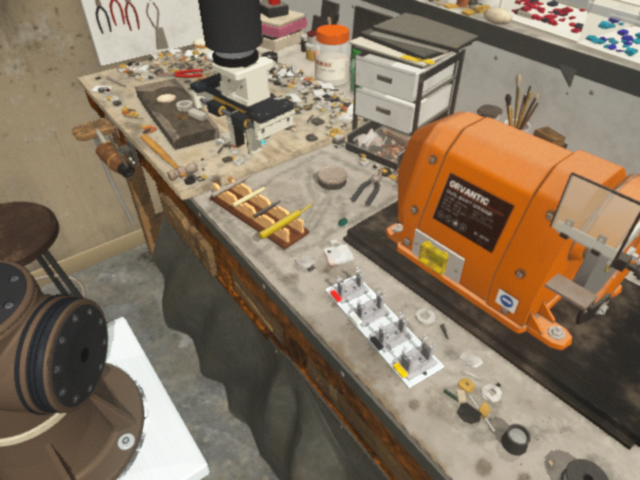

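View pics/top1.png

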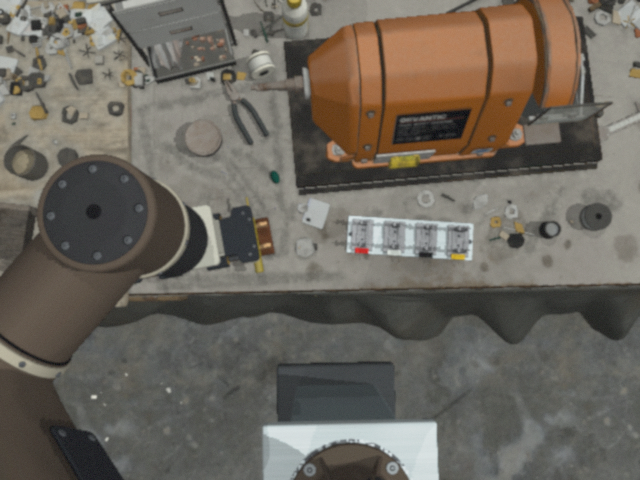

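Run:
```python
from h import *
f=np.load("pics/w13.npz");E=f["E"];i=manip.camera_info("wrist")
W=lambda u,v,z:world("wrist",150+u/2.2,110+v/2.2,z=z,info=i,E=E)
psi=np.radians(9.6);R=np.array([[np.cos(psi),-np.sin(psi)],[np.sin(psi),np.cos(psi)]]);m=np.array([.4773,.256])
for n,z,h,a,b in[("screw",.0377,.07,(157,113),(168,345)),("grav",.034,.036,(337,212),(336,345)),("burn",.0345,.0425,(508,193),(501,345)),("punch",.035,.0525,(685,166),(670,345))]:
  A,B=[R.T@(W(*q,z)[:2]-m) for q in(a,b)]; e=(B-A)/np.linalg.norm(B-A)
  print(n,"origin",(A+h*e).round(4),"ang deg",np.degrees(np.arctan2(e[1],e[0])).round(2))
```

```text
screw origin [ 0.0051 -0.0902] ang deg -0.98
grav origin [ 0.0056 -0.0302] ang deg -1.05
burn origin [0.0054 0.0294] ang deg -0.28
punch origin [0.0061 0.0902] ang deg 0.6
```

All within tolerance; the robot is clear. Handing in.

```bash
python3 -c "
from rig import manip
print(manip.hand_in())"
```

```text
the job is handed in; nothing more can be done
None
```

I pulled all four tools from their clips and laid them in the rest in strip order. From the left they are punch, burnisher, graver and screwdriver. I handed the job in at about 34 s, with the gripper open and clear of everything.

- **Placement:** in the last wrist view the tool origins sit 5–6 mm beyond the midline between the combs (limit 14 mm). I aimed for this offset on purpose so the pads would clear the combs. Along the row they are within 1 mm of their notches, and their angles are within about 1°. These figures assume the expected resting height of each tool's axis, because I did not measure the heights again after placing.
- **Before moving:** the two camera views agreed within 1–2 mm on the heights and positions of the tools and notches.
- **Untouched items:** the loupe, stone, tin and spool looked unmoved in the final top view. I judged this by eye and did not measure it.
- **Final views:** the arm hid most of the rest in the top view, so I checked seating only in the side and wrist views. No checks failed or disagreed.

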